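# Lock a component tray in its clamping fixture

### The arm

A 6-joint arm with a two-finger parallel gripper is mounted at the origin on the work surface. World frame = base frame: x ahead of the robot, y to its left, z up, the work surface at z = 0. Lengths are in m, angles in rad, forces in N, time in s.
With the tool pointing down it reaches from about 0.25 to 0.725 m from the base axis. Payload 4 kg.
Tool frame: the origin (TCP) lies between the finger pads; the fingertips stand 8 mm ahead of it and the grasp point (between the pads) lies 11 mm behind it; z points along the fingers, y is the direction in which the jaws open and shut (so a half turn about z gives the same grasp; the last joint's range is limited). The gripper opens to 85 mm and grips with 20 to 120 N. Pads are 22 mm wide; open, the fingers measure 114 mm over their backs; the gripper's body (76 mm by 85 mm) begins 54 mm behind the grasp point. The pads swing forward as they close: fully open they stand 13 mm farther back than shut.
Start: joints at [-1.329, 0.241, 0.005, 1.335, 0, 1.571], TCP at [0.12, -0.485, 0.239] pointing down, gripper open.
Joint ranges: [-2.72, 2.72], [-1.05, 1.87], [-1.09, 1.28], [-1.99, 2.15], [-1.42, 1.44], [-3.14, 3.14]. Speed limits (rad/s): [2.79, 2.79, 3.14, 3.14, 3.14, 3.14].

### API

Orientations are given as a unit quaternion [x, y, z, w].
In Python, from workcell import * gives the robot as it stands.
- The arm moves only by the tool send_rows, never from a script. Its argument "increments" is a list that holds one entry, the list of rows, each a list of 6 numbers: the shift along the tool's x, y, z in units of 50 mm (1.0 is 50 mm), then the turn, a rotation vector about the tool's x, y, z in units of 10 degrees (1.0 is 10 degrees). In form: [[[x, y, z, ax, ay, az], ...]]. A call has 1 to 8 rows; each row shifts and turns the commanded pose from where the row before left it, along the tool's axes as they then stand; what a row does not reach is not made up. A row lasts 1/8 s, in which the tool goes at most 62.5 mm and 10.7 degrees, less where a joint would pass 70% of its speed; a pose out of reach is approached as far as the arm can. A call with a number of a shift or a turn outside -1 to 1 is refused whole. A call with a gripper value outside its range is refused whole. "grip" is the closure, from 0 (fully open) to 1 (shut), set as the call begins (left out, the last holds). The fingers move at their own pace and stop on an object; the grip force is fixed at half the most. Time passes only in rows, so rows that do not move let the fingers close. It gives the time, the measured TCP pose, the force and the opening at its end, in the units of the state.
- get_obs(): the state, without advancing time (a new reading comes with each control period).
- camera(name): name is "scene" or "top"; returns a dict with "color" (400x640x3 uint8, red, green, blue), "z_map" (400x640 float32, m along the optical axis (not along the pixel's ray), 0 where there is no reading), "intrinsics" (3x3 intrinsics, pixels), "pose" (4x4, takes a point from camera to world coordinates). Camera axes: x right, y down, z forward; pixel columns grow to the right and rows downward; lengths in m; the calibration is good to about 2 mm. A picture is of the moment at which its call begins.
- job_done(): hands the job in, once; it reports no verdict.
The state is a dict: "clock": time; "joint_pos": joint angles; "joint_vel": joint speeds; "tau": joint torques, N m; "eef_pos": TCP position; "tool_rot": TCP orientation; "ft_force": force on the tool from outside, world axes, zero at the start; "ft_torque": the same for the moment, N m; "grip_width": finger opening in m.
Only numpy, scipy, OpenCV 4.12 (cv2) and the standard library are available. Lean on these libraries where they do the work, as an engineer would, in place of code of your own. Each camera call takes 0.05 s, during which the arm holds its last target.

### The job

Lock the tray in the fixture: with a fingertip, push the hold-down arm round over the tray until it is fully against its stop, then push the spoked wheel round until its long pointed spoke points straight at the tall lug. Push gently, do not squeeze the parts hard, leave the tray and its pieces lying where they are, lift nothing, and leave the other things alone.

Things in the scene. Friction and masses are not known exactly. Their poses are not given: they have to be found in the camera images.
- fixture: dark grey metal plate fixed to the table, 270 (x) x 570 (y) x 12 mm; z up, x roughly away from the robot. Origin at table height; in its frame the plate spans x -135 to 135, y -345 to 225 mm, with the tray's centre at (0, 100), the hold-down's pivot at (40, -50), the wheel's axis at (5, -220). Four aluminium corner brackets round the tray reach 24 mm above the table
- stop (a point): middle of the rubber stop post that halts the hold-down: 12 mm across, 46 mm tall, its top 58 mm above the table; this point is at the top
- holddown (a joint): angle of the hold-down arm, rad: 0 = open, along the fixture's -x; grows clockwise seen from above; 1.571 = against its (slightly springy) stop, along the fixture's +y across the tray. A steel bar 16 mm wide, 42 to 62 mm above the table, reaching 120 mm from the pivot, with a rubber foot below that just clears the tray. Stays where left; about 2 N at 95 mm from the pivot moves it
- pivot (a point): point on the hold-down's vertical pivot axis, at the bar's mid height, 52 mm above the table; its axes are the fixture's
- holddown_end (a point): middle of the free end face of the hold-down bar, 120 mm from the pivot, 52 mm above the table; its x axis points from the end back to the pivot
- wheel (a joint): angle of the wheel, rad: the direction of the long spoke, 0 = along the fixture's +x, growing counterclockwise seen from above. It turns both ways without end and stays where it is left; about 3 to 4 N at 55 mm from the axis moves it
- hub (a point): point on the wheel's vertical axis, 58 mm above the table, at the spokes' mid height. Grey hub 40 mm across, its cap 78 mm above the table. One long spoke, 10 mm wide with a diamond point 18 mm wide, 85 mm long from the axis, 50 to 66 mm above the table; 120 degrees to either side of it a short spoke with a grey ball end 20 mm across, reaching 65 mm
- spoke_end (a point): tip of the long pointed spoke, 85 mm from the wheel's axis, 58 mm above the table; its x axis points outward along the spoke
- disc: black index disc 228 mm across, fixed on the plate round the wheel's axis, its top 18 mm above the table; origin on the axis at the plate's top. On its rim, along its x axis, stands the tall lug: a steel block 12 mm wide, inner face 95 mm from the axis, top 75 mm above the table. Two low round studs (top 28 mm above the table) are not the mark
- lug_mark (a point): point where the tip of the long spoke is when it points straight at the tall lug: 85 mm from the wheel's axis on the line from the axis to the lug, 58 mm above the table
- tray: loose brown plastic tray 150 x 190 x 18 mm with 3 x 4 open pockets, lying on the plate between the corner brackets, its rim 30 mm above the table; origin under its centre
- spacer: loose brass spacer, upright cylinder 20 mm across and 22 mm high, standing on the fixture's plate near the far edge; origin under its centre
- cleaner: loose white plastic bottle, 56 mm across and 150 mm high; origin under its centre
- cup: loose white plastic cup, 70 mm across and 70 mm high; origin under its centre
- driver: loose screwdriver lying on the table at the left; not needed
- brush: loose hand brush lying on the table at the right; not needed
- block: loose black plastic block 70 x 50 x 30 mm on the table at the left; not needed
- frame0: loose black window frame 34 x 32 x 8 mm lying in a pocket of the tray, below its rim; origin under its centre
- frame1: loose black window frame 34 x 32 x 8 mm lying in a pocket of the tray, below its rim; origin under its centre
- frame2: loose black window frame 34 x 32 x 8 mm lying in a pocket of the tray, below its rim; origin under its centre

How it is judged:
On the way, in this order (a step that is already met when the one before it is completed fails the run):
1. the hold-down arm is over the tray, against its stop (value of joint holddown above 1.49 rad), for 0.2 s.
2. then the wheel's long spoke points at the tall lug (horizontal distance between spoke_end and lug_mark below 0.008 m), for 0.2 s.
At the end, for the whole second after the job is handed in: the hold-down arm is within 0.08 rad of its stop, the tip of the long spoke is within 8 mm of the point where it faces the tall lug, both at rest, and the tray lies in its place within 10 mm (value of joint holddown above 1.49 rad and horizontal distance between spoke_end and lug_mark below 0.008 m and distance of tray from where it was at the start of the episode below 0.01 m and linear speed of tray below 0.02 m/s and velocity of joint holddown between -0.05 and 0.05 rad/s and velocity of joint wheel between -0.05 and 0.05 rad/s); the robot touches nothing.
It fails at once if the arm, wheel or fixture is squeezed or pushed with more than 35 N (contact force between the fingers and fixture above 35 N or contact force between the fingers and disc above 35 N).
It fails at once if the tray is lifted or shoved by more than 10 mm, or tipped (distance of tray from where it was at the start of the episode above 0.01 m or angle between tray's own z axis and vertical above 0.1 rad).
It fails at once if a piece in the tray is lifted or moved by more than 15 mm (distance of any of frame0, frame1, frame2 from where it was at the start of the episode above 0.015 m).
It fails at once if one of the other things is moved by more than 20 mm (distance of any of spacer, cleaner, cup, driver, brush, block from where it was at the start of the episode above 0.02 m).
It also fails if it takes over 58 s, if anything falls off the work surface, if the arm or the gripper's body presses on something with over 40 N, if the wrist force passes 120 N, or if a joint passes its speed limit or range.

## Working session

There is one attempt and no reset: what is moved stays moved. The work goes in short steps, Python scripts to look and compute and a tool call to move; the robot and the scene stay as the last step left them, time stands still between calls to the robot, and variables do not carry over. Pictures are saved under pics/ and viewed, and the job is handed in when it is done.

Besides the shell and the picture viewer there is one more tool, called by a JSON object that holds its "fn" and its "kwargs". send_rows: Moves the arm, as the interface text tells. Its arguments: {"type":"object","properties":{"increments":{"type":"array"},"grip":{"type":"number"}},"required":["increments"]}

```bash
ls; mkdir -p pics; python3 - <<'E'
from workcell import *
import cv2
print(get_obs())
for n in("scene","top"):
    c=camera(n); cv2.imwrite(f"pics/{n}0.png",c["color"][:,:,::-1]); print(n,c["intrinsics"],c["pose"])
    import numpy as np; np.savez(f"{n}0.npz",**c)
E
```

```text
pics
{'clock': 0.0, 'joint_pos': array([-1.32900979e+00,  2.41425622e-01,  3.72041776e-03,  1.33520178e+00,
        1.84975374e-05,  1.57079944e+00]), 'joint_vel': array([-0.00057889, -0.00176493,  0.00300684, -0.00014823,  0.0011354 ,
        0.00060721]), 'tau': array([-1.58245595e-03, -3.72322118e+01,  2.52403861e+01,  1.70318282e-02,
       -1.30969433e-04,  2.35995394e-06]), 'eef_pos': array([ 0.11957606, -0.48485428,  0.23840518]), 'tool_rot': array([ 9.92700941e-01,  1.20597383e-01, -1.18092116e-04, -1.04874262e-03]), 'ft_force': array([-0.39594845, -0.0228377 , -0.62185642]), 'ft_torque': array([ 0.01182463, -0.03606405,  0.00774708]), 'grip_width': 0.08558505720351764}
scene [[386.73098      0.         318.54915771]
 [  0.         386.73098    194.38683208]
 [  0.           0.           1.        ]] [[-0.801983    0.34617634 -0.48681126  1.19944509]
 [ 0.5967794   0.42881248 -0.67821398  0.98138652]
 [-0.0260309  -0.83443502 -0.55049123  0.88766697]
 [ 0.          0.          0.          1.        ]]
top [[483.27565349   0.         322.7650766 ]
 [  0.         483.27565349 201.46731985]
 [  0.           0.           1.        ]] [[-0.02004654 -0.98611928  0.16482386  0.24958483]
 [-0.9997669   0.01844964 -0.01121392  0.002583  ]
 [ 0.00801732 -0.16501024 -0.98625927  1.49775619]
 [ 0.          0.          0.          1.        ]]
```

View pics/top0.png

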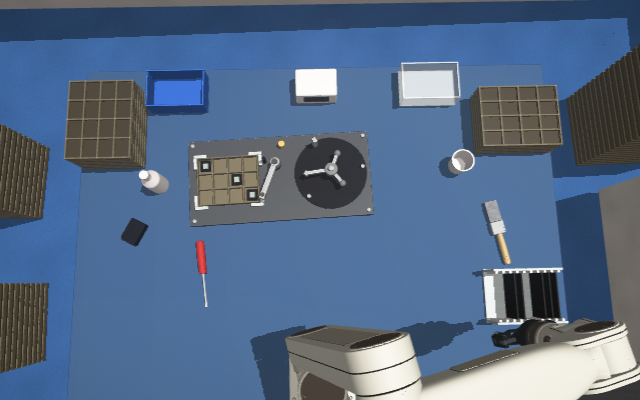

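View pics/scene0.png

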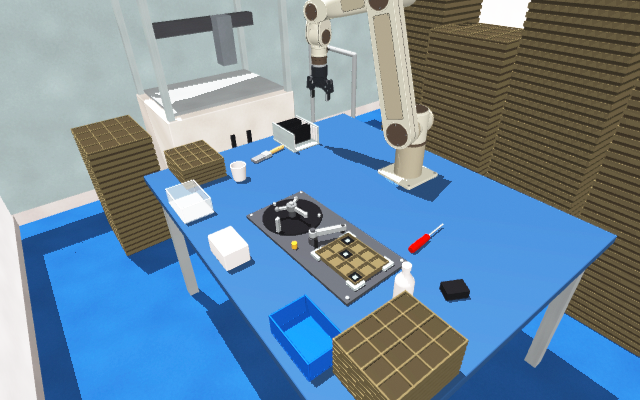

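The top view shows the plate (190–372, 132–226), tray on the left, hold-down bar (275,160)→(263,197), wheel at about (331,169). I'll zoom in.

```bash
cat > h.py <<'E'
import numpy as np, cv2
def back(c,u,v,z=None):
    """pixel -> world, on plane height z or by z_map"""
    K,P=c["intrinsics"],c["pose"]; d=np.linalg.inv(K)@[u,v,1.]
    if z is None: s=c["z_map"][int(round(v)),int(round(u))]
    else: s=(z-P[2,3])/(P[:3,:3]@d)[2]
    return P[:3,:3]@(d*s)+P[:3,3]
def proj(c,p):
    P=c["pose"]; q=c["intrinsics"]@(P[:3,:3].T@(np.asarray(p)-P[:3,3])); return q[:2]/q[2]
E
python3 - <<'E'
import numpy as np,cv2
from h import *
c=dict(np.load("top0.npz")); im=c["color"][:,:,::-1]
cv2.imwrite("pics/tz.png",cv2.resize(im[125:235,180:380],None,fx=4,fy=4,interpolation=cv2.INTER_CUBIC))
c2=dict(np.load("scene0.npz")); im=c2["color"][:,:,::-1]
cv2.imwrite("pics/sz.png",cv2.resize(im[185:305,240:410],None,fx=4.5,fy=4.5,interpolation=cv2.INTER_CUBIC))
E
```

```text
(no output)
```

View pics/tz.png

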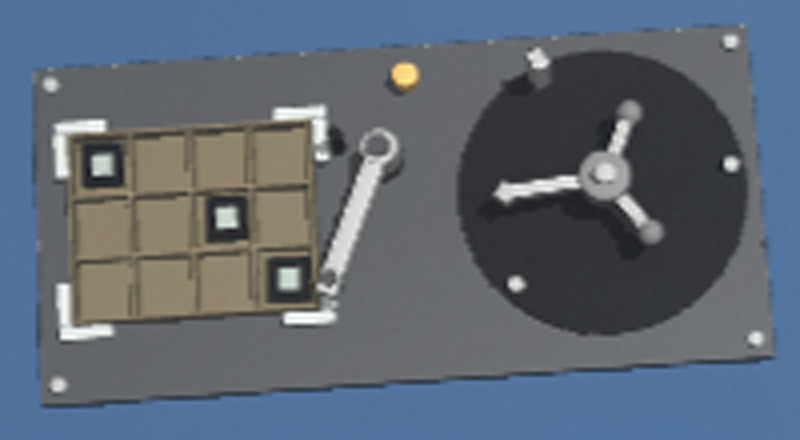

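View pics/sz.png

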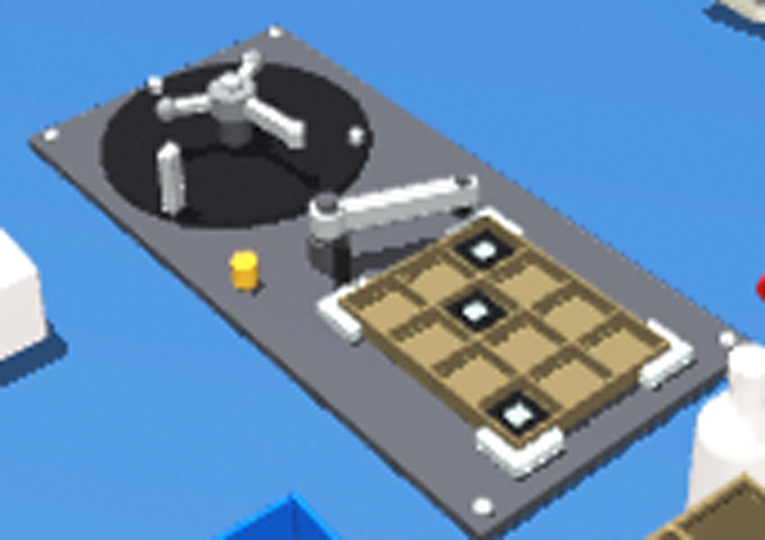

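```bash
python3 - <<'E'
import numpy as np,cv2
from h import *
from scipy.spatial.transform import Rotation as R
c=dict(np.load("top0.npz"))
f=lambda x,y:(180+x/4-.375,125+y/4-.375)
# corners: (x,y) fixture
pts={(135,225):(33,68),(135,-345):(745,24),(-135,-345):(774,357),(-135,225):(42,405)}
A=[];B=[]
for k,p in pts.items(): A.append(np.array(k)/1e3);B.append(back(c,*f(*p),.012)[:2])
A=np.array(A);B=np.array(B);a0=A.mean(0);b0=B.mean(0)
r,_=R.align_vectors(np.c_[B-b0,[0]*4],np.c_[A-a0,[0]*4]);M=r.as_matrix()[:2,:2]
t=b0-M@a0
print("yaw",r.as_euler('xyz')[2],"t",t,"res",(A@M.T+t-B)*1e3)
np.savez("fix.npz",M=M,t=t)
F=lambda p:M.T@(p[:2]-t)*1e3
for n,p,z in [("pivot",(378,145),.062),("bartip",(327,295),.062),("hub",(605,172),.078),("tip",(497,192),.066),("ball1",(629,110),.068),("ball2",(651,231),.068),("lugtop",(538,55),.075),("stop",(331,138),.058),("spacer",(405,73),.034),("stud1",(731,163),.028),("stud2",(516,284),.028)]:
    q=back(c,*f(*p),z); m=back(c,*f(*p)); print(n,q.round(4),"fix",F(q).round(1),"zmap z",m[2].round(3))
c2=dict(np.load("scene0.npz"))
g=lambda x,y:(240+x/4.5-.4,185+y/4.5-.4)
for n,p,z in [("pivot",(328,202),.062),("barend",(466,181),.062),("hub",(231,83),.078),("tip",(297,130),.062),("ball1",(166,107),.058),("ball2",(251,58),.058),("lugtop",(169,148),.075),("spacer",(244,257),.034)]:
    q=back(c2,*g(*p),z); m=back(c2,*g(*p)); print(n,q.round(4),"fix",F(q).round(1),"zmap z",m[2].round(3))
E
```

```text
yaw 0.04743566751380259 t [0.57430921 0.17985659] res [[-0.05792053  0.85961264]
 [ 0.55940753 -1.59602252]
 [-0.06606324 -1.21076771]
 [-0.43542376  1.94717759]]
pivot [0.6179 0.1322 0.062 ] fix [ 41.3 -49.7] zmap z 0.07
bartip [0.5024 0.171  0.062 ] fix [-72.2  -5.5] zmap z 0.066
hub [ 0.5898 -0.0401  0.078 ] fix [   5.1 -220.4] zmap z 0.076
tip [0.5786 0.0418 0.066 ] fix [  -2.2 -138.1] zmap z 0.07
ball1 [ 0.6404 -0.0598  0.068 ] fix [  54.7 -242.5] zmap z 0.069
ball2 [ 0.5459 -0.0741  0.068 ] fix [ -40.4 -252.3] zmap z 0.065
lugtop [0.683  0.0089 0.075 ] fix [ 100.5 -176. ] zmap z 0.078
stop [0.6251 0.1685 0.058 ] fix [ 50.2 -13.8] zmap z 0.056
spacer [0.6827 0.1134 0.034 ] fix [105.1 -71.5] zmap z 0.035
stud1 [ 0.6072 -0.1402  0.028 ] fix [  17.7 -321.2] zmap z 0.029
stud2 [0.5143 0.0292 0.028 ] fix [ -67.1 -147.7] zmap z 0.033
pivot [0.6152 0.1256 0.062 ] fix [ 38.3 -56.1] zmap z 0.071
barend [0.5171 0.1708 0.062 ] fix [-57.6  -6.3] zmap z 0.066
hub [ 0.5975 -0.0337  0.078 ] fix [  13.  -214.4] zmap z 0.08
tip [0.5806 0.0353 0.062 ] fix [  -0.6 -144.7] zmap z 0.061
ball1 [ 0.6437 -0.0633  0.058 ] fix [  57.8 -246.2] zmap z 0.063
ball2 [ 0.5484 -0.0796  0.058 ] fix [ -38.2 -257.9] zmap z 0.065
lugtop [0.6823 0.007  0.075 ] fix [  99.6 -177.8] zmap z 0.069
spacer [0.6838 0.1107 0.034 ] fix [106.1 -74.2] zmap z 0.034
```

```bash
cat >> h.py <<'E'
from scipy.spatial.transform import Rotation as R
_f=np.load("fix.npz") ; M,t=_f["M"],_f["t"]
W=lambda x,y:M@np.array([x,y])/1e3+t
F=lambda p:M.T@(np.asarray(p)[:2]-t)*1e3
def need(o,x,y,z):
    """tool-axes shift (units of 50mm) from present TCP to fixture x,y(mm), world z(m); + yaw error deg"""
    r=R.from_quat(o["tool_rot"]); d=np.r_[W(x,y),z]-o["eef_pos"]
    X=r.as_matrix()[:,0]; yaw=np.degrees(np.arctan2(X[1],X[0])-np.arctan2(M[1,0],M[0,0]))
    return (r.inv().apply(d)/.05).round(2), yaw.round(2)
E
python3 - <<'E'
from workcell import *
from h import *
o=get_obs(); print(need(o,-75,-75,.24),W(-75,-75))
c=dict(np.load("top0.npz"));print([ (back(c,u,v).round(3),F(back(c,u,v)).round()) for u,v in[(145,175),(158,183),(460,160)]])
E
```

```text
(array([ 1.025e+01, -9.550e+00, -1.000e-02]), np.float64(11.14)) [0.50294992 0.10138461]
[(array([0.56 , 0.49 , 0.153]), array([  0., 311.])), (array([0.551, 0.476, 0.084]), array([-10., 297.])), (array([ 0.624, -0.453,  0.01 ]), array([  19., -634.]))]
```

{"fn": "send_rows", "kwargs": {"increments": [[[0.8,-0.8,0,0,0,0],[0.8,-0.8,0,0,0,0],[0.8,-0.8,0,0,0,0],[0.8,-0.8,0,0,0,0],[0.8,-0.8,0,0,0,0],[0.8,-0.8,0,0,0,0],[0.8,-0.8,0,0,0,0],[0.8,-0.8,0,0,0,0]]], "grip": 1}}

```text
clock: 1.1
eef_pos: [0.3542, -0.0964, 0.2392]
tool_rot: [0.993, 0.121, 0.0, 0.0]
ft_force: [1.5, -1.2, -0.3]
grip_width: -0.0002
```

```bash
python3 - <<'E'
from workcell import *
from h import *
o=get_obs(); print(o["eef_pos"],o["grip_width"],o["ft_force"],need(o,-75,-75,.24))
E
```

```text
[ 0.35424487 -0.09640663  0.23922572] -0.00017353671032799774 [ 1.45701498 -1.17166905 -0.31558805] (array([ 3.83, -3.13, -0.02]), np.float64(11.13))
```

{"fn": "send_rows", "kwargs": {"increments": [[[0.8,-0.65,0,0,0,0],[0.8,-0.65,0,0,0,0],[0.8,-0.65,0,0,0,0],[0.8,-0.65,0,0,0,0],[0.55,-0.45,0,0,0,0],[0,0,0,0,0,0.6],[0,0,0,0,0,0.51],[0,0,0,0,0,0]]]}}

```text
clock: 2.1
eef_pos: [0.5035, 0.0576, 0.2387]
tool_rot: [0.999, 0.049, -0.002, -0.014]
ft_force: [0.4, 0.4, -0.2]
grip_width: 0.0002
```

```bash
python3 - <<'E'
from workcell import *
from h import *
o=get_obs(); print(o["eef_pos"],o["ft_force"],need(o,-75,-75,.054))
E
```

```text
[0.50346043 0.05758242 0.23866078] [ 0.4142143   0.40290189 -0.19212555] (array([ 0.09, -0.77,  3.72]), np.float64(2.9))
```

{"fn": "send_rows", "kwargs": {"increments": [[[0,0,0,0,0,0],[0,0,0,0,0,0]]]}}

```text
clock: 2.35
eef_pos: [0.5035, 0.0591, 0.2393]
tool_rot: [0.999, 0.05, -0.001, -0.015]
ft_force: [0.3, 0.1, 0.4]
grip_width: 0.0001
```

```bash
python3 - <<'E'
from workcell import *
from h import *
o=get_obs(); print(o["joint_pos"],o["eef_pos"],o["ft_force"],need(o,-75,-75,.054),R.from_quat(o["tool_rot"]).as_matrix().round(4))
E
```

```text
[0.09983249 0.25544433 0.02415582 1.34094987 0.02920598 3.14060764] [0.50350015 0.05910565 0.23928501] [0.3481924  0.0668903  0.40763898] (array([ 0.08, -0.73,  3.73]), np.float64(3.06)) [[ 0.9949  0.1006 -0.0043]
 [ 0.1006 -0.9945  0.0289]
 [-0.0014 -0.0292 -0.9996]]
```

{"fn": "send_rows", "kwargs": {"increments": [[[0,0,0,0,0,-1],[0,0,0,0,0,-1],[0,0,0,0,0,-1],[0,0,0,0,0,-1],[0,0,0,0,0,-1],[0,0,0,0,0,-1],[0,0,0,0,0,-1],[0,0,0,0,0,-1]]]}}

```text
clock: 3.35
eef_pos: [0.5035, 0.0592, 0.2394]
tool_rot: [0.731, 0.683, 0.008, -0.012]
ft_force: [-0.6, 0.7, 0.5]
grip_width: -0.0
```

```bash
cat >> h.py <<'E'
def st(x,y,z,yaw=90):
    from workcell import get_obs
    o=get_obs(); a=np.radians(yaw)+np.arctan2(M[1,0],M[0,0]); r=R.from_quat(o["tool_rot"])
    T=R.from_matrix(np.array([[np.cos(a),np.sin(a),0],[np.sin(a),-np.cos(a),0],[0,0,-1]]))
    print("clk",o["clock"],"F",F(o["eef_pos"]).round(1),"z",o["eef_pos"][2].round(4),"ft_fix",(M.T@o["ft_force"][:2]).round(1),o["ft_force"][2].round(1),
     "shift",need(o,x,y,z),"turn",(np.degrees((r.inv()*T).as_rotvec())/10).round(3),"j",o["joint_pos"].round(2))
E
python3 -c "
from h import *
st(-75,-75,.054)"
```

```text
clk 3.35 F [ -76.4 -117.2] z 0.2394 ft_fix [-0.6  0.7] 0.5 shift (array([ 0.73, -0.05,  3.73]), np.float64(83.4)) turn [-0.026 -0.165 -0.66 ] j [0.1  0.26 0.02 1.34 0.03 1.74]
```

{"fn": "send_rows", "kwargs": {"increments": [[[0,0,0,0,-0.165,-0.66],[0.42,0,0,0,0,0],[0.42,0,0.3,0,0,0],[0,0,0.7,0,0,0],[0,0,0.7,0,0,0],[0,0,0.7,0,0,0],[0,0,0.3,0,0,0],[0,0,0,0,0,0]]]}}

```text
clock: 4.35
eef_pos: [0.5007, 0.1008, 0.1038]
tool_rot: [0.692, 0.722, -0.002, -0.002]
ft_force: [0.1, -0.2, 0.8]
grip_width: -0.0003
```

```bash
python3 - <<'E'
from h import *
st(-75,-75,.054)
from workcell import *
for n in("top","scene"):
    c=camera(n);im=c["color"][:,:,::-1]
    y,x,s,h,w=(125,180,4,110,200) if n=="top" else (170,240,4.5,125,170)
    cv2.imwrite(f"pics/{n}1.png",cv2.resize(im[y:y+h,x:x+w],None,fx=s,fy=s,interpolation=cv2.INTER_CUBIC))
E
```

```text
clk 4.35 F [-77.3 -75.5] z 0.1038 ft_fix [ 0.1 -0.2] 0.8 shift (array([0.01, 0.05, 0.99]), np.float64(89.64)) turn [-0.038  0.    -0.036] j [ 0.2   0.37 -0.19  1.02  0.    1.73]
```

View pics/scene1.png

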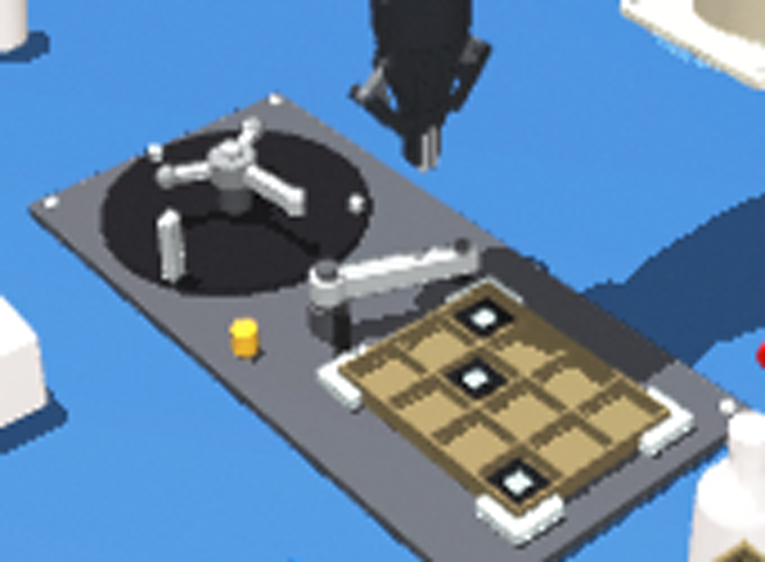

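View pics/top1.png

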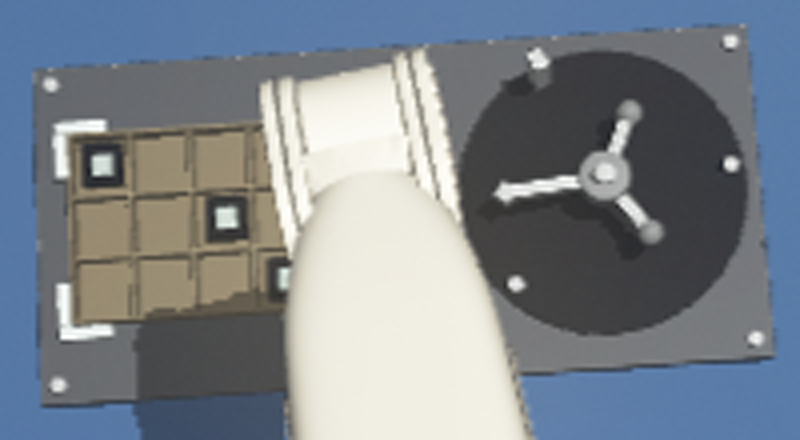

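{"fn": "send_rows", "kwargs": {"increments": [[[0,0.05,0.5,-0.04,0,-0.04],[0,0,0.47,0,0,0],[0.27,0.13,0,0,0,0],[0.27,0.13,0,0,0,0],[0,0,0,0,0,0]]]}}

```text
clock: 5.08
eef_pos: [0.5176, 0.1302, 0.0575]
tool_rot: [0.689, 0.724, 0.003, 0.002]
ft_force: [0.1, 0.6, 1.1]
grip_width: 0.0001
```

```bash
python3 -c "
from h import *
st(-62,-34,.054)"
```

```text
clk 5.075 F [-59.  -46.9] z 0.0575 ft_fix [0.1 0.6] 1.1 shift (array([ 0.26, -0.06,  0.07]), np.float64(90.13)) turn [ 0.036 -0.007  0.013] j [ 0.25  0.45 -0.2   0.91 -0.    1.77]
```

{"fn": "send_rows", "kwargs": {"increments": [[[0.1,0,0.06,0,0,0],[0.1,0,0,0,0,0],[0.1,0.02,0,0,0,0],[0.1,0.03,0,0,0,0],[0.1,0.04,0,0,0,0]]]}}

```text
clock: 5.7
eef_pos: [0.5185, 0.1532, 0.0528]
tool_rot: [0.69, 0.724, 0.0, 0.001]
ft_force: [-1.3, -2.4, 1.0]
grip_width: -0.0
```

```bash
python3 -c "
from h import *
st(-52,-13,.054)"
```

```text
clk 5.7 F [-57. -24.] z 0.0528 ft_fix [-1.5 -2.3] 1.0 shift (array([ 0.22,  0.1 , -0.02]), np.float64(89.99)) turn [ 0.009  0.005 -0.001] j [ 0.29  0.47 -0.18  0.92 -0.    1.81]
```

{"fn": "send_rows", "kwargs": {"increments": [[[0.11,0.05,0,0,0,0],[0.11,0.05,0,0,0,0],[0.13,0.1,0,0,0,0],[0.13,0.1,0,0,0,0],[0.13,0.1,0,0,0,0],[0.1,0.13,0,0,0,0],[0.1,0.13,0,0,0,0],[0.1,0.13,0,0,0,0]]]}}

```text
clock: 6.7
eef_pos: [0.5565, 0.201, 0.0528]
tool_rot: [0.69, 0.724, 0.001, 0.001]
ft_force: [-1.9, -3.0, -0.3]
grip_width: 0.0003
```

```bash
python3 -c "
from h import *
st(5.6,31,.054)"
```

```text
clk 6.7 F [-16.8  22. ] z 0.0528 ft_fix [-2.  -2.9] -0.3 shift (array([ 0.18,  0.45, -0.02]), np.float64(90.01)) turn [0.013 0.001 0.001] j [ 0.35  0.56 -0.03  0.98 -0.    1.87]
```

{"fn": "send_rows", "kwargs": {"increments": [[[0.06,0.12,0,0,0,0],[0.05,0.12,0,0,0,0],[0.04,0.12,0,0,0,0],[0.03,0.1,0,0,0,0],[0.02,0.1,0,0,0,0],[0,0.06,0,0,0,0],[0,0.04,0,0,0,0]]]}}

```text
clock: 7.58
eef_pos: [0.5886, 0.2129, 0.053]
tool_rot: [0.69, 0.724, 0.001, 0.0]
ft_force: [-1.9, 2.2, -1.2]
grip_width: 0.0
```

```bash
python3 -c "
from h import *
st(22,31,.054)"
```

```text
clk 7.575 F [15.8 32.4] z 0.053 ft_fix [-1.8  2.3] -1.2 shift (array([-0.03,  0.12, -0.02]), np.float64(90.03)) turn [ 0.012 -0.007  0.003] j [0.35 0.62 0.08 1.03 0.   1.87]
```

Small steps now until the stop shows in the force.

{"fn": "send_rows", "kwargs": {"increments": [[[0,0.03,0,0,0,0],[0,0.03,0,0,0,0],[0,0.03,0,0,0,0],[0,0,0,0,0,0]]]}}

```text
clock: 8.07
eef_pos: [0.5925, 0.2129, 0.0531]
tool_rot: [0.69, 0.724, 0.001, 0.0]
ft_force: [-4.9, 2.1, 0.4]
grip_width: -0.0001
```

```bash
python3 -c "
from h import *
st(22,31,.054)"
```

```text
clk 8.075 F [19.7 32.1] z 0.0531 ft_fix [-4.8  2.3] 0.4 shift (array([-0.02,  0.05, -0.02]), np.float64(90.03)) turn [ 0.007 -0.005  0.003] j [0.34 0.62 0.09 1.04 0.   1.87]
```

{"fn": "send_rows", "kwargs": {"increments": [[[0,0.02,0,0,0,0],[0,0.02,0,0,0,0],[0,0,0,0,0,0]]]}}

```text
clock: 8.45
eef_pos: [0.5926, 0.2129, 0.0531]
tool_rot: [0.69, 0.724, -0.001, -0.001]
ft_force: [-9.9, 1.2, 3.8]
grip_width: -0.0001
```

```bash
python3 - <<'E'
from h import *
st(22,31,.054)
from workcell import *
for n in("top","scene"):
    c=camera(n);im=c["color"][:,:,::-1]
    y,x,s,h,w=(125,180,4,110,200) if n=="top" else (170,240,4.5,125,170)
    cv2.imwrite(f"pics/{n}2.png",cv2.resize(im[y:y+h,x:x+w],None,fx=s,fy=s,interpolation=cv2.INTER_CUBIC))
E
```

```text
clk 8.45 F [19.8 32.1] z 0.0531 ft_fix [-9.8  1.7] 3.8 shift (array([-0.02,  0.04, -0.02]), np.float64(90.05)) turn [-0.014 -0.004  0.005] j [0.34 0.63 0.1  1.04 0.   1.87]
```

View pics/scene2.png

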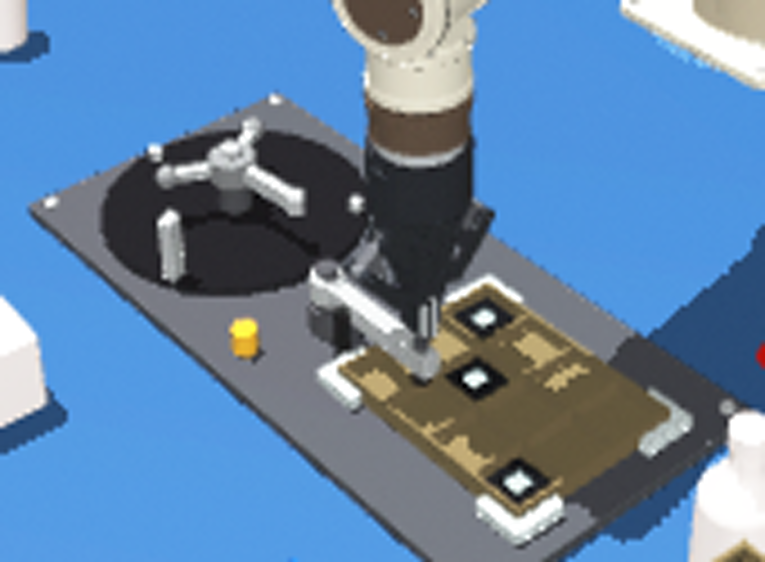

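{"fn": "send_rows", "kwargs": {"increments": [[[0,-0.1,0,0,0,0],[0,-0.3,0,0,0,0],[0,-0.1,-0.5,0,0,0],[0,0,-0.7,0,0,0],[-0.6,-0.1,-0.3,0,0,0],[-0.7,-0.15,0,0,0,0],[-0.7,-0.15,0,0,0,0],[-0.7,-0.15,0,0,0,0]]]}}

```text
clock: 9.55
eef_pos: [0.5502, 0.0736, 0.1288]
tool_rot: [0.69, 0.724, 0.002, 0.003]
ft_force: [-0.3, 0.2, 0.7]
grip_width: 0.0001
```

```bash
python3 - <<'E'
from h import *
st(-40,-152,.058)
from workcell import *
for n in("top","scene"):
    c=camera(n);im=c["color"][:,:,::-1]; np.savez(n+"3.npz",**c)
    y,x,s,h,w=(125,180,4,110,200) if n=="top" else (170,240,4.5,125,170)
    cv2.imwrite(f"pics/{n}3.png",cv2.resize(im[y:y+h,x:x+w],None,fx=s,fy=s,interpolation=cv2.INTER_CUBIC))
E
```

```text
clk 9.55 F [ -29.1 -105. ] z 0.1288 ft_fix [-0.3  0.2] 0.7 shift (array([-0.94, -0.23,  1.42]), np.float64(89.97)) turn [ 0.037  0.006 -0.003] j [ 0.13  0.41 -0.05  1.1  -0.    1.66]
```

View pics/scene3.png

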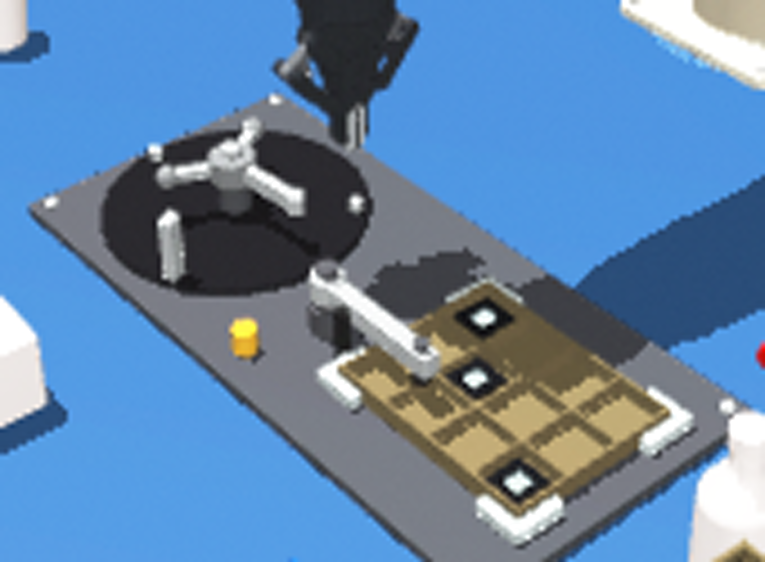

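View pics/top3.png

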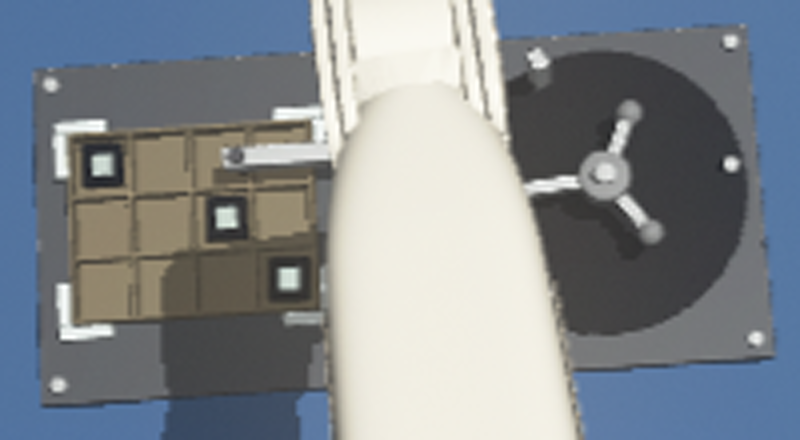

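```bash
python3 - <<'E'
from h import *
c=dict(np.load("top3.npz"));f=lambda x,y:(180+x/4-.375,125+y/4-.375)
for p in[(235,155),(224,156),(320,152),(538,55)]: print(F(back(c,*f(*p),.062 if p[0]<500 else .075)))
# expected bar rectangle & end for theta=90 projected
for xy in[(48,70),(32,70),(40,70),(40,0)]:
    q=proj(c,np.r_[W(*xy),.062]); print(xy,((q-[180,125]+.375)*4).round())
E
```

```text
[40.59401402 59.38026283]
[40.35915593 67.76215794]
[38.70811266 -5.29470481]
[ 100.45320136 -175.96575305]
(48, 70) [221. 146.]
(32, 70) [221. 167.]
(40, 70) [221. 157.]
(40, 0) [313. 151.]
```

Hold-down bar end at fixture (40, 68), so it lies along +y within about 1°, and the tray has not moved. On to the wheel.

{"fn": "send_rows", "kwargs": {"increments": [[[-0.5,-0.12,0,0,0,0],[-0.44,-0.1,0,0,0,0],[0,0,0.5,0,0,0],[0,0,0.5,0,0,0],[0,0,0.4,0,0,0],[0,0.15,0,0,0,0],[0,0,0,0,0,0]]]}}

```text
clock: 10.52
eef_pos: [0.55, 0.0284, 0.059]
tool_rot: [0.69, 0.724, 0.002, 0.002]
ft_force: [0.4, -0.2, 0.1]
grip_width: -0.0001
```

```bash
python3 -c "
from h import *
st(-17,-152,.058)"
```

```text
clk 10.525 F [ -31.5 -150.1] z 0.059 ft_fix [ 0.4 -0.2] 0.1 shift (array([-0.04,  0.29,  0.02]), np.float64(90.02)) turn [0.033 0.    0.002] j [ 0.05  0.48 -0.15  0.94 -0.    1.57]
```

{"fn": "send_rows", "kwargs": {"increments": [[[0,0.1,0,0,0,0],[0,0.1,0,0,0,0],[0,0.1,0,0,0,0],[0,0.1,0,0,0,0],[0,0.1,0,0,0,0],[0,0.08,0,0,0,0]]]}}

```text
clock: 11.28
eef_pos: [0.5769, 0.0298, 0.0578]
tool_rot: [0.69, 0.724, 0.001, 0.0]
ft_force: [-2.6, 1.8, 1.0]
grip_width: -0.0002
```

```bash
python3 -c "
from h import *
st(13,-154.3,.058)"
```

```text
clk 11.275 F [  -4.6 -150. ] z 0.0578 ft_fix [-2.5  1.9] 1.0 shift (array([-0.09,  0.35, -0.  ]), np.float64(90.02)) turn [ 0.011 -0.003  0.002] j [ 0.05  0.53 -0.07  0.97  0.    1.57]
```

{"fn": "send_rows", "kwargs": {"increments": [[[-0.03,0.12,0,0,0,0],[-0.03,0.12,0,0,0,0],[-0.03,0.12,0,0,0,0],[-0.05,0.09,0,0,0,0],[-0.05,0.09,0,0,0,0],[-0.05,0.09,0,0,0,0],[0,0,0,0,0,0]]]}}

```text
clock: 12.15
eef_pos: [0.6096, 0.0186, 0.0582]
tool_rot: [0.69, 0.724, 0.001, 0.001]
ft_force: [-1.3, 0.2, 0.3]
grip_width: 0.0001
```

```bash
python3 - <<'E'
from h import *
st(37.6,-171.6,.058)
from workcell import *
for n in("top","scene"):
    c=camera(n);im=c["color"][:,:,::-1]; np.savez(n+"4.npz",**c)
    y,x,s,h,w=(125,180,4,110,200) if n=="top" else (170,240,4.5,125,170)
    cv2.imwrite(f"pics/{n}4.png",cv2.resize(im[y:y+h,x:x+w],None,fx=s,fy=s,interpolation=cv2.INTER_CUBIC))
E
```

```text
clk 12.15 F [  27.6 -162.7] z 0.0582 ft_fix [-1.3  0.3] 0.3 shift (array([-0.18,  0.2 ,  0.  ]), np.float64(89.98)) turn [ 0.02   0.004 -0.002] j [ 0.03  0.58  0.03  1.02 -0.    1.55]
```

View pics/scene4.png

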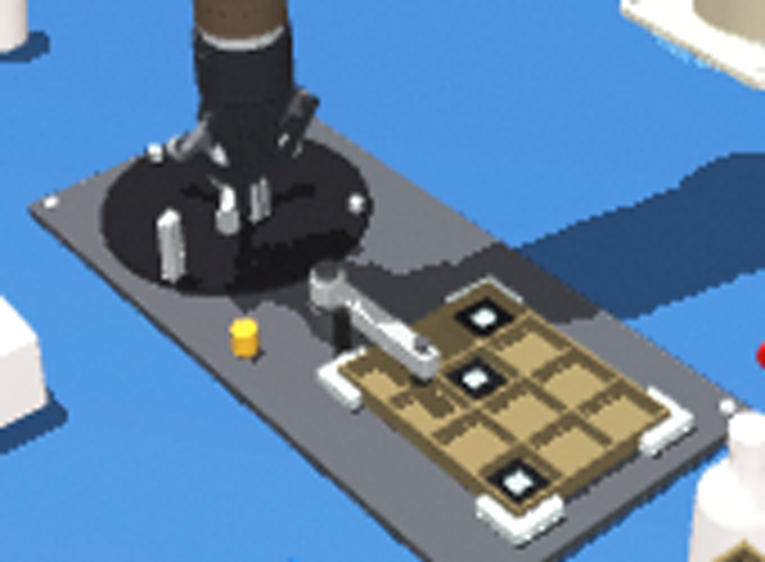

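View pics/top4.png

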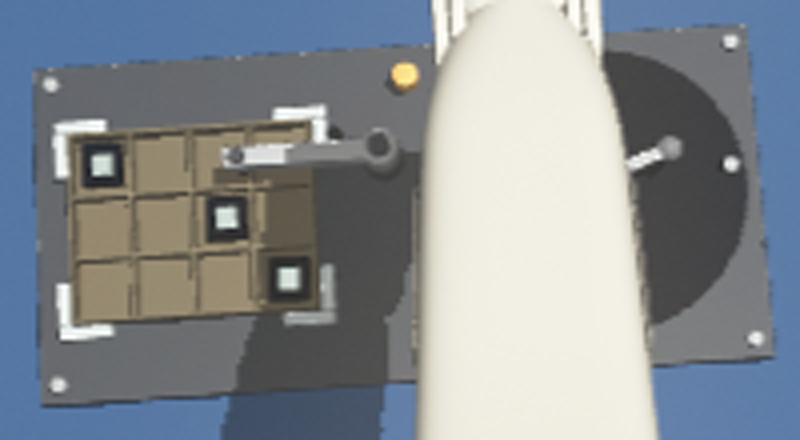

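```bash
python3 - <<'E'
from h import *
c=dict(np.load("top4.npz"));f=lambda x,y:(180+x/4-.375,125+y/4-.375)
H=np.array([5,-220])
q=F(back(c,*f(671,147),.066))-H; print("ball",q,np.degrees(np.arctan2(q[1],q[0]))+120)
c=dict(np.load("scene4.npz"));g=lambda x,y:(240+x/4.5-.4,170+y/4.5-.4)
q=F(back(c,*g(227,222),.058))-H; print("tip",q,np.degrees(np.arctan2(q[1],q[0])))
for a in(45,24.9):
  for r in(85,):
    p=np.r_[W(*(H+r*np.array([np.cos(np.radians(a)),np.sin(np.radians(a))]))),.058]; print(a,((proj(c,p)-[240,170]+.4)*4.5).round())
E
```

```text
ball [ 19.10750806 -52.47258694] 50.008723783213995
tip [53.01785222 60.04456165] 48.55629807364586
45 [220. 226.]
24.9 [185. 220.]
```

{"fn": "send_rows", "kwargs": {"increments": [[[-0.06,0.07,0,0,0,0],[-0.06,0.07,0,0,0,0],[-0.06,0.06,0,0,0,0],[-0.05,0.03,0,0,0,0],[-0.05,0.03,0,0,0,0],[-0.03,0.03,0,0,0,0],[0,0,0,0,0,0]]]}}

```text
clock: 13.12
eef_pos: [0.6244, 0.004, 0.0582]
tool_rot: [0.69, 0.724, 0.001, 0.001]
ft_force: [-0.7, 3.5, 0.7]
grip_width: 0.0002
```

```bash
python3 - <<'E'
from h import *
st(43.5,-180,.058)
from workcell import *
for n in("top","scene"):
    c=camera(n);im=c["color"][:,:,::-1]; np.savez(n+"5.npz",**c)
    y,x,s,h,w=(125,180,4,110,200) if n=="top" else (170,240,7,80,90)
    cv2.imwrite(f"pics/{n}5.png",cv2.resize(im[y:y+h,x:x+w],None,fx=s,fy=s,interpolation=cv2.INTER_CUBIC))
E
```

```text
clk 13.125 F [  41.7 -178. ] z 0.0582 ft_fix [-0.5  3.5] 0.7 shift (array([-0.04,  0.04,  0.  ]), np.float64(89.99)) turn [ 0.017  0.002 -0.001] j [ 0.01  0.61  0.08  1.04 -0.    1.53]
```

View pics/scene5.png

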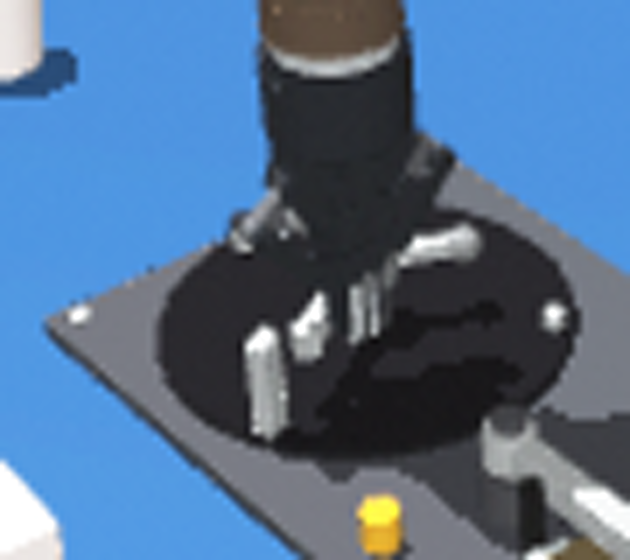

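View pics/top5.png

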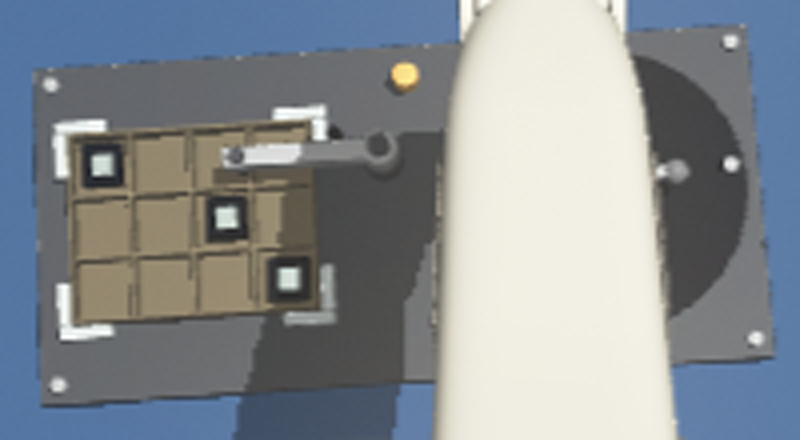

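```bash
python3 - <<'E'
from h import *
c=dict(np.load("top5.npz"));f=lambda x,y:(180+x/4-.375,125+y/4-.375)
H=np.array([5,-220])
q=F(back(c,*f(676,171),.066))-H; print("ball",q,np.degrees(np.arctan2(q[1],q[0]))+120)
c=dict(np.load("scene5.npz"));g=lambda x,y:(240+x/7-.43,170+y/7-.43)
q=F(back(c,*g(465,242),.060))-H; print("ball2",q,np.degrees(np.arctan2(q[1],q[0]))-120)
q=F(back(c,*g(302,345),.058))-H; print("tip",q,np.degrees(np.arctan2(q[1],q[0])))
q=F(back(c,*g(262,333),.075))-H; print("lug",q,np.degrees(np.arctan2(q[1],q[0])))
E
```

```text
ball [  0.15118175 -54.84507942] 30.15793676442972
ball2 [-44.6557231   27.18974328] 28.663819362523327
tip [72.48015116 42.30699632] 30.27230516825234
lug [93.88450309 40.14165999] 23.14982166893896
```

{"fn": "send_rows", "kwargs": {"increments": [[[-0.03,0.015,0,0,0,0],[-0.03,0.015,0,0,0,0],[-0.03,0.015,0,0,0,0],[0,0,0,0,0,0],[0,0,0,0,0,0]]]}}

```text
clock: 13.85
eef_pos: [0.6266, -0.0002, 0.0581]
tool_rot: [0.69, 0.724, 0.001, 0.001]
ft_force: [-0.2, 3.3, 0.1]
grip_width: 0.0001
```

```bash
python3 - <<'E'
from h import *
st(43.5,-180,.058)
from workcell import *
for n in("top","scene"):
    c=camera(n);im=c["color"][:,:,::-1]; np.savez(n+"6.npz",**c)
    y,x,s,h,w=(125,300,8,70,80) if n=="top" else (170,240,7,80,90)
    cv2.imwrite(f"pics/{n}6.png",cv2.resize(im[y:y+h,x:x+w],None,fx=s,fy=s,interpolation=cv2.INTER_CUBIC))
E
```

```text
clk 13.85 F [  43.7 -182.3] z 0.0581 ft_fix [-0.1  3.3] 0.1 shift (array([ 0.05, -0.  ,  0.  ]), np.float64(90.01)) turn [0.015 0.    0.001] j [-0.    0.61  0.09  1.04  0.    1.52]
```

View pics/scene6.png

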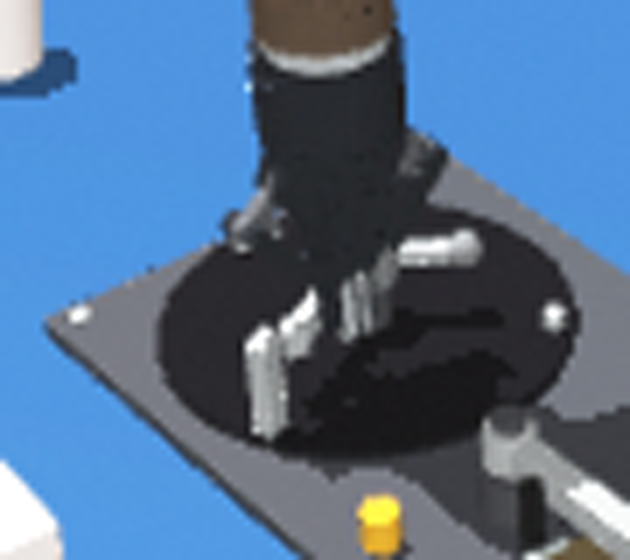

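View pics/top6.png

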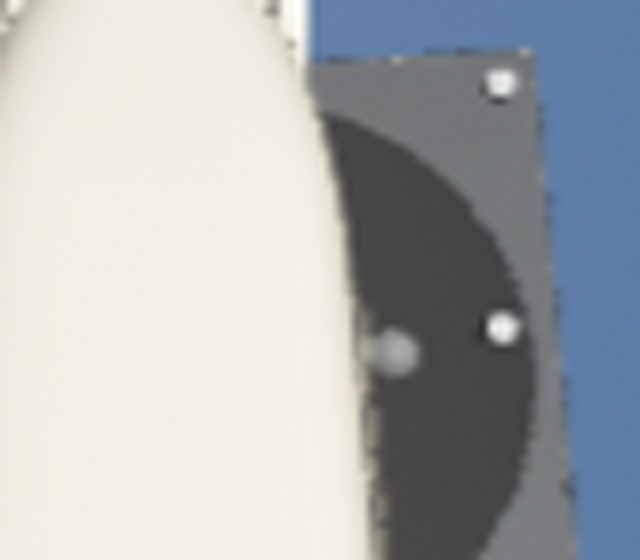

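{"fn": "send_rows", "kwargs": {"increments": [[[0.15,-0.07,0,0,0,0],[0.25,-0.1,0,0,0,0],[0,0,-0.5,0,0,0],[0,0,-0.8,0,0,0],[0,0,-0.8,0,0,0],[-0.6,-0.6,-0.3,0,0,0],[-0.7,-0.7,0,0,0,0],[-0.8,-0.8,0,0,0,0]]]}}

```text
clock: 14.95
eef_pos: [0.5157, -0.0908, 0.178]
tool_rot: [0.69, 0.724, 0.001, 0.001]
ft_force: [0.4, -1.1, 0.5]
grip_width: 0.0001
```

{"fn": "send_rows", "kwargs": {"increments": [[[-0.8,-0.7,0,0,0,0],[-0.8,-0.6,0,0,0,0],[-0.8,-0.5,0,0,0,0],[-0.8,-0.3,0,0,0,0],[-0.8,0,0,0,0,0],[0,0,0,0,0,0],[0,0,0,0,0,0]]]}}

```text
clock: 15.82
eef_pos: [0.4209, -0.2945, 0.1772]
tool_rot: [0.69, 0.724, 0.001, 0.0]
ft_force: [0.3, 0.2, 0.2]
grip_width: -0.0002
```

```bash
python3 - <<'E'
from h import *
st(43.5,-180,.058)
from workcell import *
for n in("top","scene"):
    c=camera(n);im=c["color"][:,:,::-1]; np.savez(n+"7.npz",**c)
    y,x,s,h,w=(125,180,4,110,200) if n=="top" else (170,240,4.5,125,170)
    cv2.imwrite(f"pics/{n}7.png",cv2.resize(im[y:y+h,x:x+w],None,fx=s,fy=s,interpolation=cv2.INTER_CUBIC))
E
```

```text
clk 15.825 F [-175.7 -466.5] z 0.1772 ft_fix [0.3 0.2] 0.2 shift (array([5.73, 4.38, 2.39]), np.float64(90.01)) turn [ 0.006 -0.005  0.001] j [-0.61  0.3  -0.08  1.19  0.    0.91]
```

View pics/top7.png

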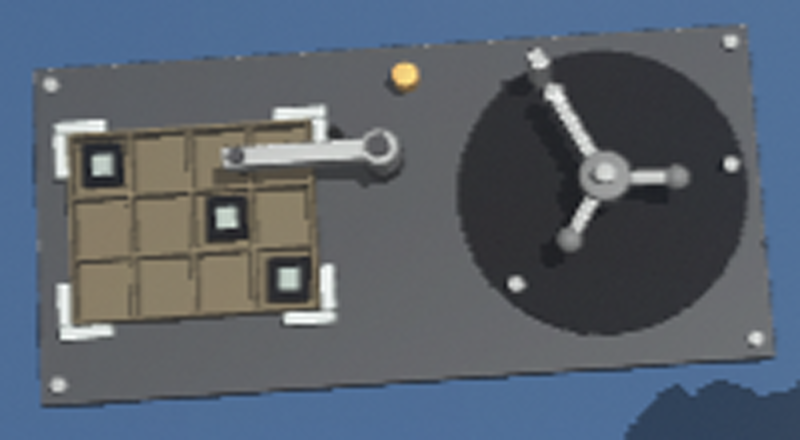

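View pics/scene7.png

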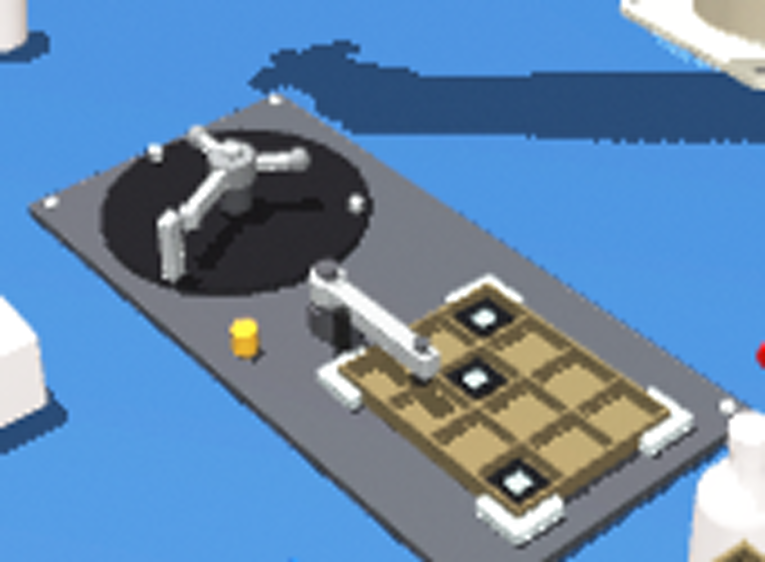

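```bash
python3 - <<'E'
from h import *
c=dict(np.load("top7.npz"));f=lambda x,y:(180+x/4-.375,125+y/4-.375)
H=np.array([5,-220])
A=lambda q:np.degrees(np.arctan2(q[1],q[0])).round(2)
for n,p,z,o in[("tip",(546,86),.066,0),("mid",(572,127),.066,0),("ball1",(677,176),.066,120),("ball2",(570,240),.066,-120),("lug",(538,55),.075,0)]:
    q=F(back(c,*f(*p),z))-H; print(n,q.round(1),A(q)+o)
im=c["color"][:,:,::-1].copy()
s=10;x0,y0=300,130
big=cv2.resize(im[y0:y0+55,x0:x0+75],None,fx=s,fy=s,interpolation=cv2.INTER_CUBIC)
px=lambda r,a,z:tuple(int(v) for v in (proj(c,np.r_[W(*(H+r*np.array([np.cos(np.radians(a)),np.sin(np.radians(a))]))),z])-[x0,y0]+.5)*s)
# lug outline at angle a, depth 95..115
for a,col in((24.9,(0,0,255)),):
    d=np.degrees(6/105)
    for r in(95,113):
        for z in(.018,.075): cv2.line(big,px(r,a-d,z),px(r,a+d,z),col,1)
    for e in(-d,d):cv2.line(big,px(95,a+e,.018),px(95,a+e,.075),col,1)
    cv2.line(big,px(20,a,.066),px(85,a,.066),(0,255,0),1)
cv2.imwrite("pics/lug.png",big)
c=dict(np.load("scene7.npz"));x0,y0=258,195;s=14
im=c["color"][:,:,::-1]
big=cv2.resize(im[y0:y0+42,x0:x0+55],None,fx=s,fy=s,interpolation=cv2.INTER_CUBIC);cv2.imwrite("pics/lug2.png",big)
E
```

```text
tip [73.2 39.4] 28.29
mid [39.7 21.7] 28.71
ball1 [ -3.8 -55.3] 26.08
ball2 [-47.9  29.2] 28.680000000000007
lug [95.5 44. ] 24.76
```

View pics/lug.png

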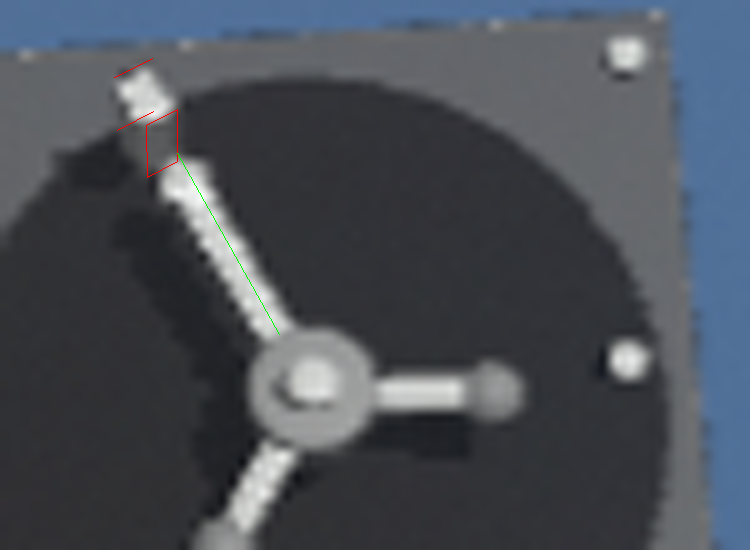

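View pics/lug2.png

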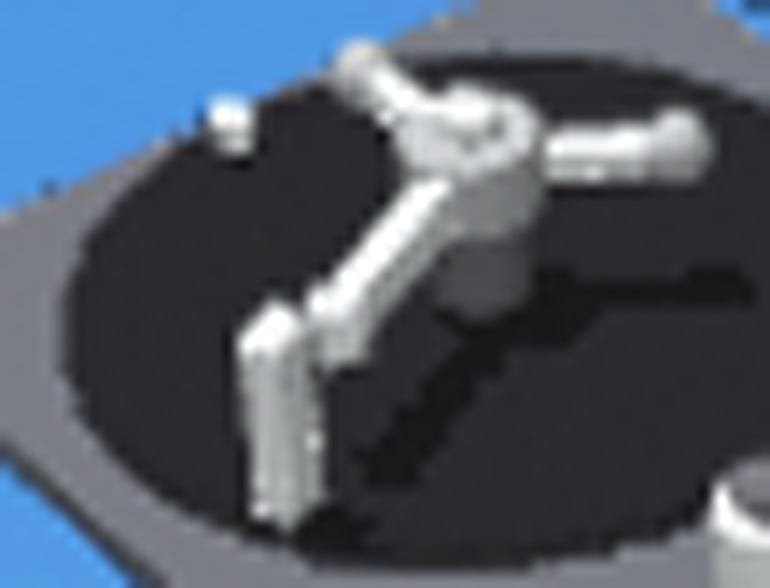

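```bash
python3 - <<'E'
from h import *
c=dict(np.load("top7.npz")); g=c["color"].astype(int).sum(2)/3
H=np.array([5,-220]); pts=[];lp=[]
for v in range(128,215):
  for u in range(295,370):
    if g[v,u]>125:
      q=F(back(c,u,v,.066))-H; r=np.hypot(*q);a=np.degrees(np.arctan2(q[1],q[0]))
      if 24<r<88: pts.append((r,a,g[v,u]))
      q=F(back(c,u,v,.075))-H; r=np.hypot(*q);b=np.degrees(np.arctan2(q[1],q[0]))
      if 92<r<125 and 5<b<50: lp.append((r,b,g[v,u]))
pts=np.array(pts);lp=np.array(lp)
for lo,hi,o in((5,50,0),(-120,-70,120),(120,175,-120)):
  s=pts[(pts[:,1]>lo)&(pts[:,1]<hi)]
  w=s[:,2]-60
  for r0,r1 in((24,45),(45,66),(66,90)):
    k=(s[:,0]>=r0)&(s[:,0]<r1)
    if k.any(): print(o,r0,k.sum(),np.average(s[k,1],weights=w[k])+o)
print(np.c_[lp].round(1), np.average(lp[:,1],weights=lp[:,2]-60))
s=pts[(pts[:,1]>5)&(pts[:,1]<50)];print(s[:,0].max())
E
```

```text
0 24 25 26.408654199133057
0 45 25 26.53659206150303
0 66 22 26.48116829542631
120 24 21 24.463010270470136
120 45 16 26.950482416812278
-120 24 24 27.799153086017867
-120 45 17 28.5983916916322
[[112.9  16.1 138.3]
 [110.6  25.3 138.3]
 [109.1  23.9 192.3]
 [107.8  22.4 130.7]
 [109.4  27.5 187.7]
 [107.8  26.1 204.7]
 [106.3  24.6 204.3]
 [104.9  23.2 170. ]
 [106.7  28.3 197. ]
 [105.1  26.9 208.3]
 [103.6  25.5 206.3]
 [102.1  24.  206.3]
 [100.7  22.4 155. ]
 [102.4  27.8 185. ]
 [100.8  26.3 206. ]
 [ 99.3  24.8 207.7]
 [ 97.9  23.3 214. ]
 [ 96.6  21.6 125.7]
 [ 99.7  28.8 200.7]
 [ 98.1  27.3 209.7]
 [ 96.6  25.7 230.3]
 [ 95.1  24.1 164.7]] 25.201390318454948
82.13337534141012
```

```bash
python3 -c "
from workcell import *
print(job_done())"
```

```text
the job is handed in; nothing more can be done
None
```

I pushed the hold-down arm against its stop, then turned the wheel until its long spoke pointed at the tall lug. I handed the job in with the clock at about 16 s of the 58 s allowed; no verdict was reported.

**Hold-down:** with the gripper shut, I pushed the arm until it stopped moving, with the force rising to about 10 N. After I backed off, the bar lay along the fixture's +y within about 1°.

**Wheel:** I turned it about 70° clockwise with about 3.5 N. In the final top view the spoke reads 26.5° and the lug about 25.3°. That leaves the tip roughly 2 mm from the mark, against the 8 mm allowed.

**Checks that disagreed:**
- My quick hand-picked points put the spoke at 28.3° to 28.7°, and the two short spokes imply about 27° and 28.6°. The worst of these still leaves about 5 mm.
- One early turn ran the last joint up to its range limit of about 3.14 rad. I noticed it, turned the tool the other way, and carried on.

**The rest:** in the last pictures the tray, its pieces and the spacer were where they started. The robot stood clear of everything, with its force reading near zero.

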